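# Slide the blue sample case onto the raised steel deck

## Task

Put the blue-lidded sample case away on the raised steel deck: lift only its front edge by the handle, set that edge on the step with the back of the case still on the bench, and let go. Then push the case from behind, up over the step, until it lies flat on the deck, square and fully home against the blue back stop. Never carry the case clear of the bench, and leave the green-lidded case where it is.

Things in the scene. Friction and masses are not known exactly. Their poses are not given: they have to be found in the camera images.
- blue_case: the case to put away: white plastic box with a flat blue lid, 90 (x) x 150 (y) x 55 (z) mm, about 0.6 kg, smooth and slippery. Origin at the centre of its underside; z up, +y towards its front end, which faces the deck; its plain back face is at y = -75 mm. A hinged handle with a black bar stands above the front end of the lid.
- blue_case_handle (a point): centre of the blue case's handle bar: a level round bar 10 mm thick along the case's x with 66 mm clear between its two thin steel legs. 55 mm ahead (+y) of the case's centre, 95 mm above its underside, 40 mm above the lid. The handle swings freely (light centring spring, +-40 degrees) about a hinge 35 mm below the bar, so the case tilts as the bar is lifted.
- deck: fixed stainless steel deck, yellow line along its step edge, blue back stop. Origin: middle of the step edge, at bench height; x along the step, +y into the deck. Its flat top is 20 mm above the bench, 340 mm wide (x), from the step at y = 0 to the face of the back stop at y = 185 mm; the stop is 30 mm higher than the deck. The cases start on the bench before the step, fronts 20 to 80 mm from it.
- green_case: bystander: same case and handle with a green lid; origin at the centre of its underside, axes as for the blue case. The two start side by side, about 160 mm apart centre to centre, each within 7 degrees of square to the deck.

How it is judged:
By the outcome, as a careful person would: the job done as asked, in the order asked, and still so for the second after the job is handed in, with the robot touching nothing.
It also fails if it takes over 51 s, if anything falls off the work surface, if the arm or the gripper's body presses on something with over 40 N, if the wrist force passes 120 N, or if a joint passes its speed limit or range.

## Robot

A 6-joint arm with a two-finger parallel gripper is mounted at the origin on the work surface. World frame = base frame: x ahead of the robot, y to its left, z up, the work surface at z = 0. Lengths are in m, angles in rad, forces in N, time in s.
With the tool pointing down it reaches from about 0.35 to 0.975 m from the base axis. Payload 4.9 kg.
Tool frame: the origin (TCP) lies at the very end of the fingers, on their centre line; the grasp point (between the pads) lies 19 mm behind it (ctrl.grip_point_offset is the distance from the TCP to the grasp point, in m); z points along the fingers, y is the line along which they close (so a half turn about z gives the same grasp; the last joint's range is limited). The gripper opens to 85 mm and grips with 20 to 120 N. Pads are 22 mm wide; open, the fingers measure 114 mm over their backs; the gripper's body (76 mm by 85 mm) begins 54 mm behind the grasp point. The pads swing forward as they close: fully open they stand 13 mm farther back than shut.
Start: joints at [1.113, 0.053, 1.613, -0, 1.476, -0.119], TCP at [0.208, 0.589, 0.231] pointing down, gripper open.
Joint ranges: [-3.01, 3.01], [-1.01, 2.22], [0.06, 2.58], [-1.02, 4.17], [0.09, 2.62], [-3.14, 3.14]. Speed limits (rad/s): [2.57, 2.57, 3.14, 3.14, 3.14, 3.14].

## Interface

Orientations are given as a rotation vector (axis times angle).
In Python, from station import ctrl gives the robot as it stands.
- The arm moves only by the tool send_rows, never from a script. Its argument "rows" is a list of rows, each a list of 3 entries, a list of its own where there are three numbers: the finger opening in cm, from 0 to 8.54, then the shift along the tool's x, y, z in cm, then the turn about the tool's z in degrees. A call has 1 to 10 rows; each row shifts and turns the commanded pose from where the row before left it, along the tool's axes as they then stand; what a row does not reach is not made up. A row lasts 1/8 s, in which the tool goes at most 62.5 mm and 10.7 degrees, less where a joint would pass 70% of its speed; a pose out of reach is approached as far as the arm can. A call with a gripper value outside its range is refused whole. The fingers move at their own pace and stop on an object; "newtons" is the grip in N (left out, the last holds). Time passes only in rows, so rows that do not move let the fingers close. It gives the time, the measured TCP pose, the force, the opening and the grip force at its end, in the units of the state.
- ctrl.get_obs(): the state, without advancing time (a new reading comes with each control period).
- ctrl.get_image(name): name is "scene" or "top" or "wrist"; returns a dict with "frame" (384x512x3 uint8, red, green, blue), "range_z" (384x512 float32, m along the optical axis (not along the pixel's ray), 0 where there is no reading), "fx", "fy", "cx", "cy" (pixels), "k1" (the pictures are not rectified: a ray, as slopes to the right and down, at radius r is drawn at 1 + k1 r^2 times it, then the intrinsics apply), "cam_to_world" (4x4, takes a point from camera to world coordinates). Camera axes: x right, y down, z forward; pixel columns grow to the right and rows downward; lengths in m; the calibration is good to about 2 mm. A picture is of the moment at which its call begins.
- ctrl.finish_job(): hands the job in; it is judged then, once.
The state is a dict: "t": time; "q": joint angles; "dq": joint speeds; "effort": joint torques, N m; "tool_pos": TCP position; "tool_rot": TCP orientation; "contact_force": force on the tool from outside, world axes, zero at the start; "wrist_torque": the same for the moment, N m; "opening": finger opening in m; "grip_force": force on a finger pad.
Only numpy, scipy, OpenCV 4.12 (cv2) and the standard library are available. Lean on these libraries where they do the work, as an engineer would, in place of code of your own. Each camera call takes 0.05 s, during which the arm holds its last target. There are 200 camera calls.

## Working session

There is one attempt and no reset: what is moved stays moved. The work goes in short steps, Python scripts to look and compute and a tool call to move; the robot and the scene stay as the last step left them, time stands still between calls to the robot, and variables do not carry over. Pictures are saved under pics/ and viewed, at most 10 in all, crops included, and the job is handed in when it is done.

Besides the shell and the picture viewer there is one more tool, called after "Call:" as name(argument=value, ...), one argument or row to a line, values as JSON. send_rows: Moves the arm, as the interface text tells. Its arguments: {"type":"object","properties":{"rows":{"type":"array","items":{"type":"array"}},"newtons":{"type":"number"}},"required":["rows"]}

```bash
ls; mkdir -p pics
cat > h.py <<'E'
import numpy as np, cv2
from station import ctrl
from scipy.spatial.transform import Rotation as R
def snap(name,fn):
    im=ctrl.get_image(name); cv2.imwrite('pics/'+fn+'.png',cv2.cvtColor(im['frame'],cv2.COLOR_RGB2BGR)); np.save('pics/'+fn+'.npy',im,allow_pickle=True); return im
def load(fn): return np.load('pics/'+fn+'.npy',allow_pickle=True).item()
def cloud(im):
    h,w=im['range_z'].shape; v,u=np.mgrid[:h,:w]
    a=(u-im['cx'])/im['fx']; b=(v-im['cy'])/im['fy']; x,y=a.copy(),b.copy()
    for _ in range(8):
        s=1+im['k1']*(x*x+y*y); x,y=a/s,b/s
    z=im['range_z']; P=np.stack([x*z,y*z,z],-1); T=np.array(im['cam_to_world'])
    P=P@T[:3,:3].T+T[:3,3]; P[z==0]=np.nan; return P
E
python3 - <<'E'
from h import *
a=snap('top','top1'); snap('scene','sc1')
o=ctrl.get_obs(); print(o); print(R.from_rotvec(o['tool_rot']).as_matrix().round(3)); print(a['cam_to_world'],ctrl.grip_point_offset)
cv2.imwrite('pics/both.png',cv2.hconcat([cv2.resize(cv2.imread('pics/top1.png'),(400,300)),cv2.resize(cv2.imread('pics/sc1.png'),(400,300))]))
E
```

```text
pics
{'t': 0.1, 'q': array([ 1.11297956e+00,  5.32780034e-02,  1.61414619e+00,  5.08255308e-07,
        1.47599184e+00, -1.18950680e-01]), 'dq': array([-0.00018914, -0.00147883, -0.00276161, -0.00135717, -0.00233157,
       -0.00061041]), 'effort': array([ 1.38789542e-04, -3.94904280e+01, -3.71363640e+01, -1.22850406e-04,
        3.86977452e-03, -9.53107161e-06]), 'tool_pos': array([0.20748385, 0.58896531, 0.23020019]), 'tool_rot': array([-5.29658822e-01, -3.09609388e+00,  2.74520262e-03]), 'contact_force': array([ 1.14647645, -0.36428286, -0.76318397]), 'wrist_torque': array([-0.03866382,  0.01528105,  0.0575684 ]), 'grip_force': 0.0, 'opening': 0.08540377336231912}
[[-0.943  0.332 -0.001]
 [ 0.332  0.943 -0.002]
 [ 0.    -0.002 -1.   ]]
[[-0.02251806 -0.99689884  0.07540319  0.49949427]
 [-0.99972022  0.02299958  0.00552367 -0.0545032 ]
 [-0.00724078 -0.07525771 -0.99713783  0.89786608]
 [ 0.          0.          0.          1.        ]] 0.0187
```

View pics/top1.png

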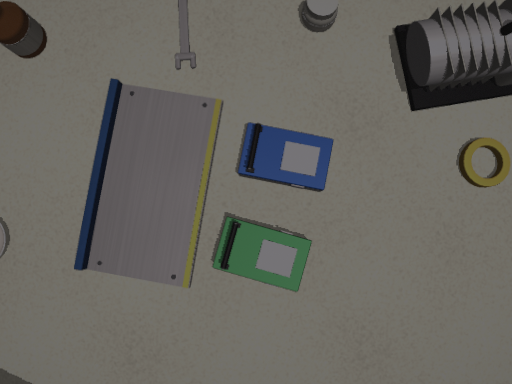

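View pics/sc1.png

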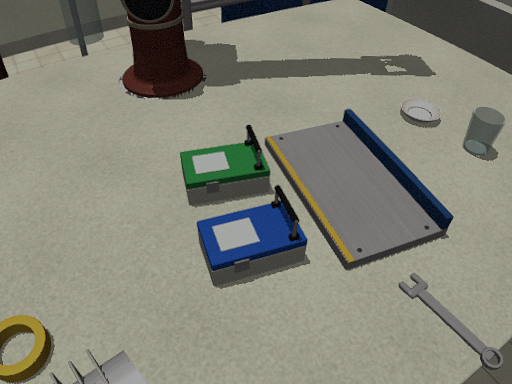

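The top view shows the blue case at (287,157), with its handle bar at about (254,148). The green case is at (263,254). The deck's yellow step edge runs from (219,100) to (188,285) and the blue stop from (115,82) to (81,268). Next I'll measure these with the depth image.

Run:
```python
from h import *
for fn in ['top1','sc1']:
    im=load(fn); P=cloud(im); hsv=cv2.cvtColor(im['frame'],cv2.COLOR_RGB2HSV); H,S,V=[hsv[...,i].astype(int) for i in range(3)]
    X,Y,Z=P[...,0],P[...,1],P[...,2]
    near=(X>0.1)&(X<1)&(abs(Y)<.6)
    def rect(m,n,minA):
        k,l,st,c=cv2.connectedComponentsWithStats(m.astype(np.uint8))
        for i in range(1,k):
            if st[i,4]>minA:
                q=P[l==i]; r=cv2.minAreaRect((q[:,:2]*1000).astype(np.float32)); print(fn,n,st[i],[np.round(t,1) for t in r], 'z',np.nanmedian(q[:,2]).round(4)); 
    blue=(H>105)&(H<130)&(S>120)
    lid=(Z>.045)&(Z<.066)
    box=lambda m: m&near
    rect(cv2.morphologyEx((box(lid)&(Y>-.35)&(Y<.25)&(X<.75)).astype(np.uint8),cv2.MORPH_OPEN,np.ones((3,3)))>0,'lidz',300)
    rect(box((Z>.085)&(Z<.11))&(V<90),'bar',15)
    rect(box((H>20)&(H<33)&(S>120)&(Z<.035)&(Z>.01)),'yellow',100)
    rect(box(blue&(Z>.042)&(Z<.06)),'bluetop',200)
    rect(box((Z>.014)&(Z<.026)&(S<80)),'decktop',2000)
    print('bench z',np.nanmedian(Z[near&(abs(Z)<.012)]))
```

```text
top1 lidz [  82   84   35  171 1362] [array([601.4, 223.4]), array([ 17.2, 301.8]), np.float64(79.3)] z 0.0487
top1 lidz [ 238  122   95   68 4351] [array([ 614. , -104.4]), array([150.2,  95.4]), np.float64(77.5)] z 0.0539
top1 lidz [ 213  217   98   75 4512] [array([447.8, -59.8]), array([150.7,  95.6]), np.float64(72.9)] z 0.0539
top1 bar [  0   2  29  42 407] [array([847.6, 356.8]), array([37.1, 71.3]), np.float64(65.8)] z 0.1008
top1 bar [498   4   6   6  23] [array([ 857.1, -481.2]), array([ 5.6, 16.8]), np.float64(59.7)] z 0.1018
top1 bar [410  21 102  65 765] [array([ 749.7, -389.1]), array([192.7,  89.9]), np.float64(63.9)] z 0.0989
top1 bar [246 123  15  47 283] [array([625.3, -50.5]), array([ 9.7, 76. ]), np.float64(77.4)] z 0.0977
top1 bar [220 223  18  47 294] [array([464.4,  -7.1]), array([ 9.8, 77.2]), np.float64(72.8)] z 0.0977
top1 yellow [183  99  38 188 870] [array([557.2,  43.2]), array([  8.8, 337.4]), np.float64(78.8)] z 0.0196
top1 yellow [ 462  138   48   49 1011] [array([ 599.5, -471.1]), array([87.3, 88.3]), np.float64(72.9)] z 0.0224
top1 bluetop [  74   79
[... 1003 characters left out ...]
994
sc1 bar [275 185  24  43 286] [array([627.6, -53.9]), array([10.3, 76.9]), np.float64(77.7)] z 0.0993
sc1 yellow [266 136  89 127 764] [array([557.9,  42.5]), array([ 11.7, 339.1]), np.float64(79.0)] z 0.0216
sc1 yellow [   0  315   49   66 1558] [array([ 602.8, -461.7]), array([66.9, 89.4]), np.float64(80.3)] z 0.0245
sc1 bluetop [ 345  109  108  114 1183] [array([594.3, 222.4]), array([ 16.2, 338.9]), np.float64(79.0)] z 0.0504
sc1 bluetop [ 197  201  110   70 3389] [array([ 614.5, -106.2]), array([149.3,  91.5]), np.float64(77.5)] z 0.0558
sc1 decktop [  265   121   183   145 12109] [array([575. , 131.3]), array([200.6, 342.9]), np.float64(79.4)] z 0.0208
bench z 0.0011000771762471606
```

The depth measurements give these poses, in mm in world x, y:
- **Deck:** heading about 79°, origin about (557, 38).
- **Blue case:** heading 77.3°, with its bar at (626, -52, 95), about 55 mm from the step.

Next I'll move above the bar.

Call:
send_rows(
  rows=[
    [8.5, [-3.8, -2.9, 0], 0],
    [8.5, [-3.8, -2.9, 0], 0],
    [8.5, [-3.8, -2.9, 0], 0],
    [8.5, [-3.8, -2.9, 0], 0],
    [8.5, [-3.8, -2.9, 0], 0],
    [8.5, [-3.8, -2.9, 0], 0],
    [8.5, [-3.8, -2.9, 0], 0],
    [8.5, [-3.8, -2.9, 0], 0],
    [8.5, [-3.8, -2.9, 0], 0],
    [8.5, [-3.8, -2.9, 0], 0],
  ],
)

```text
t: 1.35
tool_pos: [0.4701, 0.1882, 0.2309]
tool_rot: [-0.53, -3.096, 0.0]
contact_force: [1.1, 0.2, -0.5]
opening: 0.0851
grip_force: 0.0
```

Call:
send_rows(
  rows=[
    [8.5, [-3.8, -2.9, 0], 0],
    [8.5, [-3.8, -2.9, 0], 0],
    [8.5, [-3.8, -2.9, 0], 0],
    [8.5, [-3.8, -2.9, 0], 0],
    [8.5, [-3.8, -2.9, 0], 0],
    [8.5, [-3.8, -2.9, 0], 0],
    [8.5, [0, 0, 0], -6.7],
    [8.5, [0, 0, 0], 0],
    [8.5, [0, 0, 0], 0],
  ],
)

```text
t: 2.48
tool_pos: [0.6266, -0.0498, 0.231]
tool_rot: [-0.349, -3.121, -0.0]
contact_force: [-0.6, 0.8, -0.1]
opening: 0.0847
grip_force: 0.0
```

```bash
cat >> h.py <<'E'
D=np.array([.5566,.038]); dy=np.array([.191,.982]); dx=np.array([.982,-.191])
def st():
    o=ctrl.get_obs(); M=R.from_rotvec(o['tool_rot']).as_matrix(); p=o['tool_pos']
    print('t',round(o['t'],2),'p',p.round(4),'deck',((p[:2]-D)@dx).round(4),((p[:2]-D)@dy).round(4),'yhead',np.degrees(np.arctan2(M[1,1],M[0,1])).round(2),'tz',M[:,2].round(3),'q6',o['q'][5].round(2),'F',o['contact_force'].round(1),'op',round(o['opening'],4),'g',round(o['grip_force'],1)); return o,M,p
def to(w,M,p): print('shift cm',(M.T@(np.array(w)-p)*100).round(2))
E
python3 - <<'E'
from h import *
o,M,p=st(); to([.6264,-.0522,.077],M,p); snap('wrist','w1')
E
```

```text
t 2.48 p [ 0.6266 -0.0498  0.231 ] deck 0.0855 -0.0729 yhead 77.23 tz [-0.001  0.    -1.   ] q6 -1.55 F [-0.6  0.8 -0.1] op 0.0847 g 0.0
shift cm [-0.04 -0.24 15.4 ]
```

View pics/w1.png

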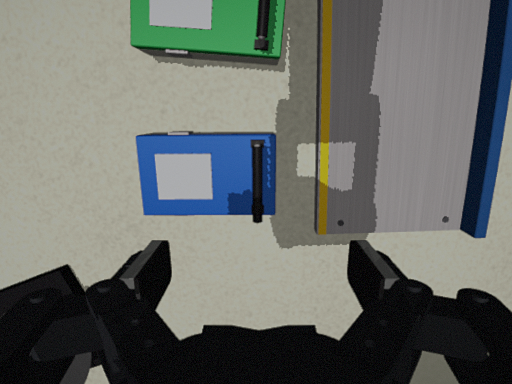

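The wrist view shows the bar at column 258, centred between the fingers and parallel to the pads. Next I'll descend and grip.

Call:
send_rows(
  rows=[
    [8.5, [0, -0.2, 3], 0],
    [8.5, [0, 0, 4], 0],
    [8.5, [0, 0, 4], 0],
    [8.5, [0, 0, 3], 0],
    [8.5, [0, 0, 1.4], 0],
    [8.5, [0, 0, 0], 0],
    [1.5, [0, 0, 0], 0],
    [0.6, [0, 0, 0], 0],
    [0.6, [0, 0, 0], 0],
    [0.6, [0, 0, 0], 0],
  ],
  newtons=40,
)

```text
t: 3.78
tool_pos: [0.6267, -0.0523, 0.0778]
tool_rot: [0.348, 3.122, -0.0]
contact_force: [-1.3, -0.3, -0.4]
opening: 0.0122
grip_force: 0.0
```

Call:
send_rows(
  rows=[
    [0.6, [0, 0, 0], 0],
    [0.6, [0, 0, 0], 0],
    [0.6, [0, 0, -0.3], 0],
    [0.6, [0, 0, -0.3], 0],
    [0.6, [0, 0, -0.4], 0],
    [0.6, [0, 0, 0], 0],
  ],
)

```text
t: 4.53
tool_pos: [0.6263, -0.0521, 0.0873]
tool_rot: [-0.348, -3.122, -0.0]
contact_force: [-0.4, -1.0, -4.3]
opening: 0.0086
grip_force: 38.8
```

Run:
```python
from h import *
o,M,p=st(); snap('scene','sc2'); im=cv2.imread('pics/sc2.png')[90:290,150:400]; cv2.imwrite('pics/sc2c.png',cv2.resize(im,None,fx=2.5,fy=2.5))
```

```text
t 4.53 p [ 0.6263 -0.0521  0.0873] deck 0.0857 -0.0752 yhead 77.27 tz [-0.  0. -1.] q6 -1.55 F [-0.4 -1.  -4.3] op 0.0086 g 38.8
```

View pics/sc2c.png

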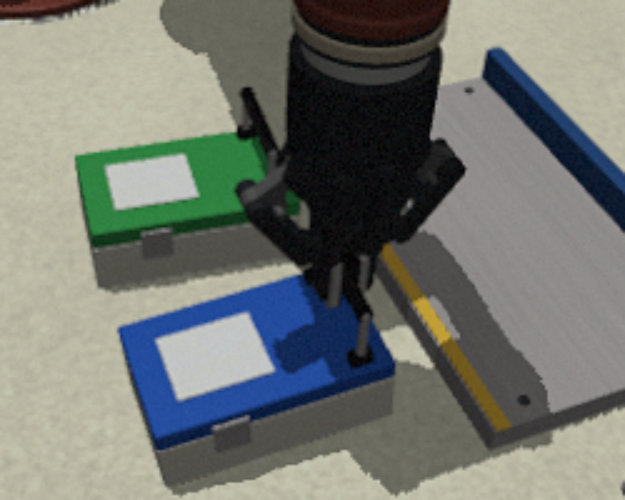

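The bar is gripped at about 39 N and the front edge has started to lift. I'll lift further, turn to the deck's heading, then draw the case forward.

Call:
send_rows(
  rows=[
    [0.6, [0, 0, -0.4], 0],
    [0.6, [0, 0, -0.5], 0],
    [0.6, [0, 0, -0.5], 0],
    [0.6, [0, 0, -0.5], 0],
    [0.6, [0, 0, 0], -1.0],
    [0.6, [0, 0, 0], -0.8],
    [0.6, [0, 0.4, 0], 0],
    [0.6, [0, 0.8, 0], 0],
    [0.6, [0, 0.8, 0], 0],
    [0.6, [0, 0, 0], 0],
  ],
)

```text
t: 5.82
tool_pos: [0.6306, -0.0313, 0.1065]
tool_rot: [0.297, 3.127, 0.002]
contact_force: [0.9, 1.2, -3.0]
opening: 0.0083
grip_force: 39.1
```

Run:
```python
from h import *
o,M,p=st(); snap('scene','sc3'); im=cv2.imread('pics/sc3.png')[90:290,150:400]; cv2.imwrite('pics/sc3c.png',cv2.resize(im,None,fx=2.5,fy=2.5))
```

```text
t 5.83 p [ 0.6306 -0.0313  0.1065] deck 0.0859 -0.0539 yhead 79.15 tz [ 0.     0.001 -1.   ] q6 -1.55 F [ 0.9  1.2 -3. ] op 0.0083 g 39.1
```

View pics/sc3c.png

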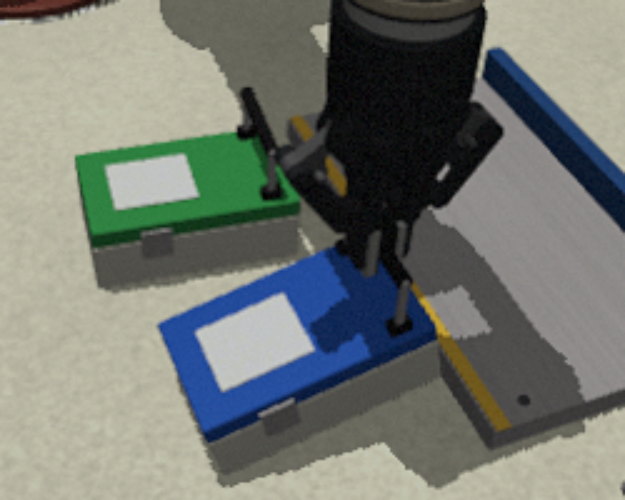

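The case is tilted with its back on the bench and its front above step height. I'll carry on over the step and then lower it.

Call:
send_rows(
  rows=[
    [0.6, [0, 0.6, 0], 0],
    [0.6, [0, 0.9, 0], 0],
    [0.6, [0, 0.9, 0], 0],
    [0.6, [0, 0.9, 0], 0],
    [0.6, [0, 0.9, 0], 0],
    [0.6, [0, 0.9, 0], 0],
    [0.6, [0, 0.3, 0], 0],
    [0.6, [0, 0, 0], 0],
    [0.6, [0, 0, 0.3], 0],
    [0.6, [0, 0, 0.3], 0],
  ],
)

```text
t: 7.12
tool_pos: [0.6409, 0.0205, 0.1005]
tool_rot: [0.299, 3.126, 0.001]
contact_force: [0.7, 1.4, -3.7]
opening: 0.0083
grip_force: 39.1
```

Call:
send_rows(
  rows=[
    [0.6, [0, 0, 0.2], 0],
    [0.6, [0, 0, 0.2], 0],
    [0.6, [0, 0, 0], 0],
  ],
)

```text
t: 7.5
tool_pos: [0.6413, 0.0204, 0.0988]
tool_rot: [0.299, 3.126, 0.0]
contact_force: [-4.2, 1.6, 5.9]
opening: 0.0084
grip_force: 40.1
```

Run:
```python
from h import *
o,M,p=st(); snap('scene','sc4'); im=cv2.imread('pics/sc4.png')[90:290,150:400]; cv2.imwrite('pics/sc4c.png',cv2.resize(im,None,fx=2.5,fy=2.5))
```

```text
t 7.5 p [0.6413 0.0204 0.0988] deck 0.0865 -0.0011 yhead 79.08 tz [ 0.001 -0.    -1.   ] q6 -1.46 F [-4.2  1.6  5.9] op 0.0084 g 40.1
```

View pics/sc4c.png

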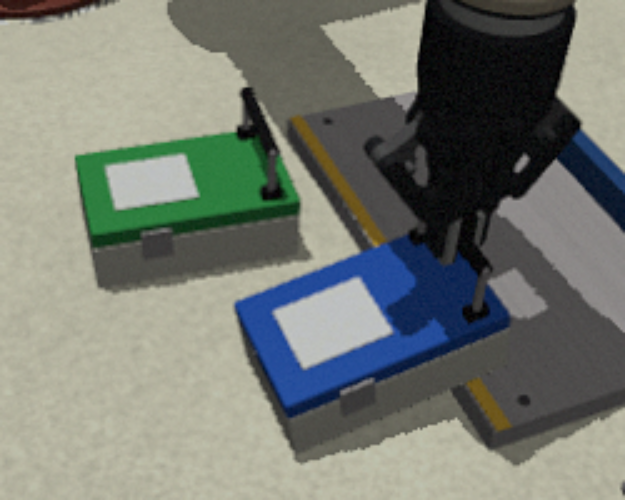

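The front edge rests on the step (the load has reversed) with the back on the bench. I'll release and rise.

Call:
send_rows(
  rows=[
    [0.6, [0, 0, -0.2], 0],
    [6, [0, 0, 0], 0],
    [6, [0, 0, 0], 0],
    [6, [0, 0, 0], 0],
    [6, [0, 0, 0], 0],
    [6, [0, 0, -1], 0],
    [6, [0, 0, -2], 0],
    [6, [0, 0, -3], 0],
    [6, [0, 0, -3], 0],
    [6, [0, 0, 0], 0],
  ],
)

```text
t: 8.8
tool_pos: [0.643, 0.0203, 0.194]
tool_rot: [0.298, 3.119, 0.0]
contact_force: [1.2, -0.5, -0.4]
opening: 0.0599
grip_force: 0.0
```

Run:
```python
from h import *
o,M,p=st()
for n in ['top','scene']:
    im=snap(n,n+'5'); P=cloud(im); X,Y,Z=P[...,0],P[...,1],P[...,2]
    hsv=cv2.cvtColor(im['frame'],cv2.COLOR_RGB2HSV).astype(int)
    m=(hsv[...,0]>105)&(hsv[...,0]<130)&(hsv[...,1]>120)&(Z>.045)&(Y<.12)&(Y>-.25)&(X>.5)&(X<.75)
    q=P[m]; d=np.c_[(q[:,:2]-D)@dx,(q[:,:2]-D)@dy]
    print(n,m.sum(),'x',np.percentile(d[:,0],[1,99]).round(3),'y',np.percentile(d[:,1],[1,99]).round(3),'z',np.percentile(q[:,2],[1,99]).round(3))
    A=np.c_[d,np.ones(len(d))]; print('plane',np.linalg.lstsq(A,q[:,2],rcond=None)[0].round(3)); print(cv2.minAreaRect((d*1000).astype(np.float32)))
```

```text
t 8.8 p [0.643  0.0203 0.194 ] deck 0.0883 -0.0009 yhead 79.09 tz [ 0.009 -0.001 -1.   ] q6 -1.46 F [ 1.2 -0.5 -0.4] op 0.0599 g 0.0
top 1792 x [0.04  0.128] y [-0.125  0.019] z [0.051 0.08 ]
plane [-0.06   0.19   0.083]
((69.33311462402344, -59.420753479003906), (108.38336181640625, 166.29354858398438), 24.090103149414062)
scene 3748 x [0.043 0.13 ] y [-0.127  0.044] z [0.05 0.36]
plane [0.189 0.617 0.105]
((83.80389404296875, -57.534141540527344), (195.1745147705078, 162.85369873046875), 45.823265075683594)
```

Released. The case sits tilted about 10.8°, with its lid's back edge at deck y = -127 mm. I'll go behind it, turn 90°, and set the fingers 5 cm apart to push square.

Call:
send_rows(
  rows=[
    [6, [0.1, -2.5, 0], 0],
    [5, [0.1, -4, 0], 0],
    [5, [0.1, -4, 0], 0],
    [5, [0, -4, 0], 0],
    [5, [0, -2.4, 0], 10],
    [5, [0, 0, 0], 10],
    [5, [0, 0, 0], 10],
    [5, [0, 0, 0], 10],
    [5, [0, 0, 0], 10],
    [5, [0, 0, 0], 10],
  ],
)

```text
t: 10.15
tool_pos: [0.6046, -0.1446, 0.1862]
tool_rot: [-1.828, -2.551, 0.001]
contact_force: [-0.3, -0.1, 0.2]
opening: 0.0502
grip_force: 0.0
```

Call:
send_rows(
  rows=[
    [5, [0, 0, 0], 10],
    [5, [0, 0, 0], 10],
    [5, [0, 0, 0], 10],
    [5, [0, 0, 0], 0],
    [5, [0, 0, 0], 0],
  ],
)

```text
t: 10.78
tool_pos: [0.6051, -0.1447, 0.1873]
tool_rot: [-2.419, -2.002, 0.001]
contact_force: [0.4, -0.7, 0.2]
opening: 0.0502
grip_force: 0.0
```

Run:
```python
from h import *
o,M,p=st(); w=D+dx*.0845+dy*(-.168); to([*w,.028],M,p)
```

```text
t 10.78 p [ 0.6051 -0.1447  0.1873] deck 0.0825 -0.1702 yhead -10.78 tz [-0.002  0.001 -1.   ] q6 -0.17 F [ 0.4 -0.7  0.2] op 0.0502 g 0.0
shift cm [ 0.2   0.23 15.93]
```

Call:
send_rows(
  rows=[
    [5, [0, 0.2, 3], 0],
    [5, [0, 0, 4], 0],
    [5, [0, 0, 4], 0],
    [5, [0, 0, 3], 0],
    [5, [0, 0, 1.9], 0],
    [5, [0, 0, 0], 0],
    [5, [0.7, 0, 0], 0],
    [5, [0.7, 0, 0], 0],
    [5, [0.6, 0, 0], 0],
    [5, [0.6, 0, 0], 0],
  ],
)

```text
t: 12.02
tool_pos: [0.6129, -0.1192, 0.0299]
tool_rot: [2.422, 2.0, 0.001]
contact_force: [0.5, 0.3, 0.5]
opening: 0.05
grip_force: 0.0
```

Call:
send_rows(
  rows=[
    [5, [0.5, 0, 0], 0],
    [5, [0.5, 0, 0], 0],
    [5, [0.5, 0, 0], 0],
    [5, [0.5, 0, 0], 0],
    [5, [0.5, 0, 0], 0],
    [5, [0.5, 0, 0], 0],
  ],
)

```text
t: 12.78
tool_pos: [0.6181, -0.0902, 0.0292]
tool_rot: [2.423, 2.0, -0.001]
contact_force: [-1.0, -4.9, 0.6]
opening: 0.0502
grip_force: 2.5
```

Run:
```python
from h import *
o,M,p=st(); snap('scene','sc6'); im=cv2.imread('pics/sc6.png')[90:290,150:400]; cv2.imwrite('pics/sc6c.png',cv2.resize(im,None,fx=2.5,fy=2.5))
```

```text
t 12.78 p [ 0.6181 -0.0902  0.0292] deck 0.0849 -0.1141 yhead -10.91 tz [-0. -0. -1.] q6 -0.07 F [-1.  -4.9  0.6] op 0.0502 g 2.5
```

View pics/sc6c.png

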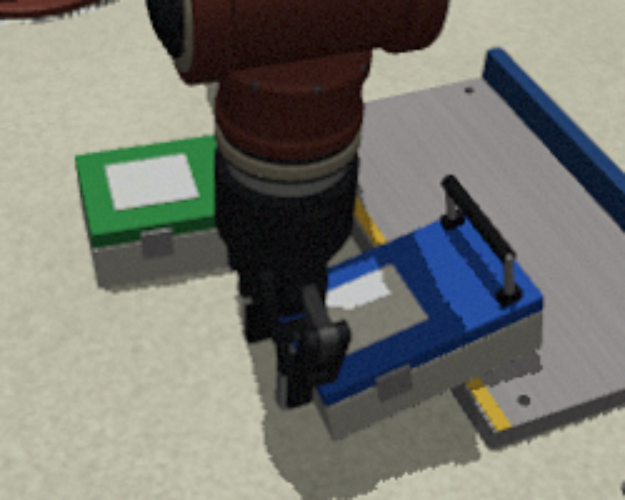

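The fingers are pushing square on the back of the case at about 5 N, and it is riding up over the step. I'll continue.

Call:
send_rows(
  rows=[
    [5, [0.6, 0, 0], 0],
    [5, [0.6, 0, 0], 0],
    [5, [0.6, 0, 0], 0],
    [5, [0.6, 0, 0], 0],
    [5, [0.6, 0, 0], 0],
    [5, [0.6, 0, 0], 0],
    [5, [0.6, 0, 0], 0],
    [5, [0.6, 0, 0], 0],
    [5, [0.6, 0, 0], 0],
    [5, [0.6, 0, 0], 0],
  ],
)

```text
t: 14.08
tool_pos: [0.6294, -0.031, 0.0291]
tool_rot: [-2.422, -2.0, 0.001]
contact_force: [0.4, -3.8, -0.3]
opening: 0.0498
grip_force: 0.0
```

Run:
```python
from h import *
o,M,p=st(); snap('scene','sc7'); im=cv2.imread('pics/sc7.png')[90:290,150:400]; cv2.imwrite('pics/sc7c.png',cv2.resize(im,None,fx=2.5,fy=2.5))
```

```text
t 14.07 p [ 0.6294 -0.031   0.0291] deck 0.0846 -0.0538 yhead -10.91 tz [-0. -0. -1.] q6 0.02 F [ 0.4 -3.8 -0.3] op 0.0498 g 0.0
```

View pics/sc7c.png

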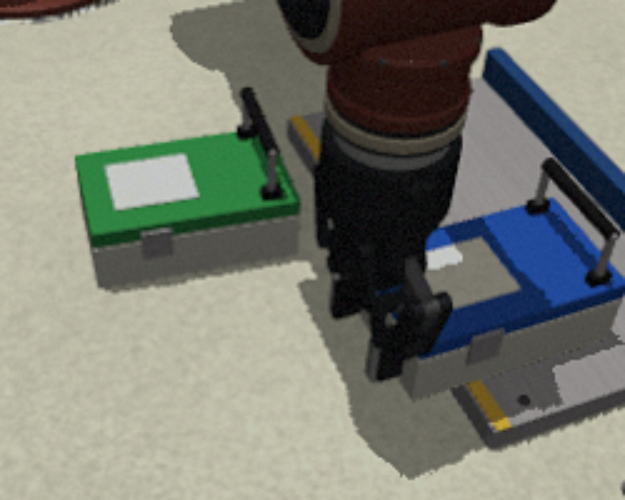

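The case has tipped flat onto the deck. I'll push on towards the stop.

Call:
send_rows(
  rows=[
    [5, [0.6, 0, -0.2], 0],
    [5, [0.6, 0, -0.2], 0],
    [5, [0.6, 0, 0], 0],
    [5, [0.6, 0, 0], 0],
    [5, [0.6, 0, 0], 0],
    [5, [0.6, 0, 0], 0],
    [5, [0.6, 0, 0], 0],
    [5, [0.6, 0, 0], 0],
    [5, [0.6, 0, 0], 0],
    [5, [0.6, 0, 0], 0],
  ],
)

```text
t: 15.38
tool_pos: [0.641, 0.0279, 0.0335]
tool_rot: [2.422, 2.0, 0.0]
contact_force: [-0.5, -3.4, 1.1]
opening: 0.0498
grip_force: 1.9
```

Call:
send_rows(
  rows=[
    [5, [0.4, 0, 0], 0],
    [5, [0.3, 0, 0], 0],
    [5, [0.2, 0, 0], 0],
    [5, [0.2, 0, 0], 0],
    [5, [0, 0, 0], 0],
  ],
)

```text
t: 16.0
tool_pos: [0.643, 0.0386, 0.0333]
tool_rot: [-2.423, -2.0, -0.001]
contact_force: [-0.7, -2.7, 2.1]
opening: 0.05
grip_force: 1.2
```

Run:
```python
from h import *
st()
```

```text
t 16.0 p [0.643  0.0386 0.0333] deck 0.0848 0.0171 yhead -10.92 tz [ 0.  0. -1.] q6 0.13 F [-0.7 -2.7  2.1] op 0.05 g 1.2
```

Still about 3 N of sliding friction, with the stop expected in about 7 mm. I'll go on in small steps.

Call:
send_rows(
  rows=[
    [5, [0.2, 0, 0], 0],
    [5, [0.1, 0, 0], 0],
    [5, [0.1, 0, 0], 0],
    [5, [0, 0, 0], 0],
  ],
)

```text
t: 16.5
tool_pos: [0.6437, 0.0424, 0.0333]
tool_rot: [-2.422, -2.0, -0.0]
contact_force: [-0.1, -2.7, 2.4]
opening: 0.0495
grip_force: 1.6
```

Call:
send_rows(
  rows=[
    [5, [0.1, 0, 0], 0],
    [5, [0.1, 0, 0], 0],
    [5, [0, 0, 0], 0],
  ],
)

```text
t: 16.88
tool_pos: [0.6439, 0.0432, 0.0333]
tool_rot: [2.422, 2.0, -0.003]
contact_force: [-1.7, -6.9, 3.4]
opening: 0.05
grip_force: 3.6
```

Call:
send_rows(
  rows=[
    [5, [0.1, 0, 0], 0],
    [5, [0.1, 0, 0], 0],
    [5, [0, 0, 0], 0],
  ],
)

```text
t: 17.25
tool_pos: [0.6438, 0.0432, 0.0333]
tool_rot: [2.42, 1.998, -0.008]
contact_force: [-4.5, -12.8, 3.9]
opening: 0.0501
grip_force: 6.9
```

Run:
```python
from h import *
o,M,p=st(); im=snap('top','top8'); P=cloud(im); X,Y,Z=P[...,0],P[...,1],P[...,2]
i2=cv2.imread('pics/top8.png')[60:260,50:300]; cv2.imwrite('pics/top8c.png',cv2.resize(i2,None,fx=3,fy=3))
```

```text
t 17.25 p [0.6438 0.0432 0.0333] deck 0.0846 0.0218 yhead -10.91 tz [-0.002 -0.005 -1.   ] q6 0.15 F [ -4.5 -12.8   3.9] op 0.0501 g 6.9
```

View pics/top8c.png

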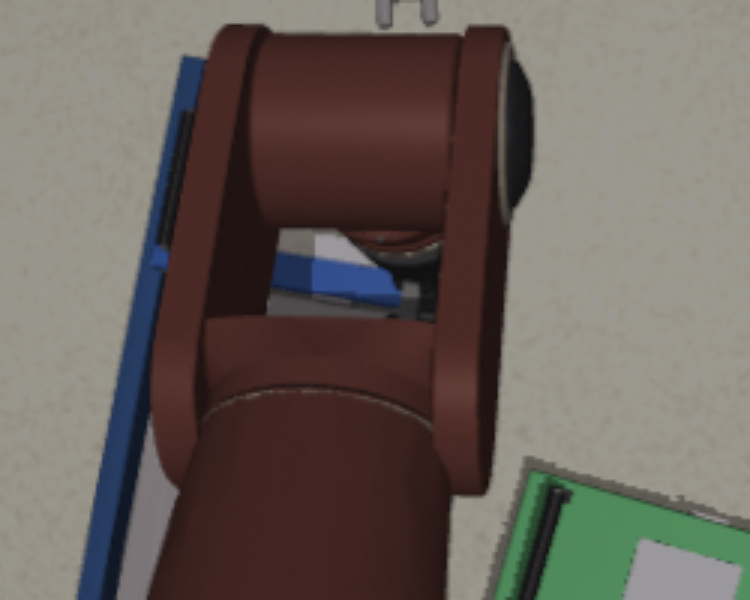

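The top view shows the case's front edge at the stop, around (160,255) in the crop, and the force builds with the tool stalled, so it is home. I'll back off, rise and check.

Call:
send_rows(
  rows=[
    [5, [-0.3, 0, 0], 0],
    [5, [-1, 0, 0], 0],
    [5, [-3, 0, 0], 0],
    [5, [-4, 0, -1], 0],
    [5, [-4, 0, -4], 0],
    [5, [-4, 0, -4], 0],
    [5, [-4, 0, -4], 0],
    [5, [-4, 0, -4], 0],
    [5, [-4, 0, 0], 0],
    [5, [0, 0, 0], 0],
  ],
)

```text
t: 18.55
tool_pos: [0.5904, -0.2337, 0.2036]
tool_rot: [2.426, 1.996, 0.001]
contact_force: [0.9, 0.2, 0.4]
opening: 0.0498
grip_force: 0.0
```

Run:
```python
from h import *
o,M,p=st(); im=snap('top','top9'); snap('scene','sc9'); P=cloud(im); X,Y,Z=P[...,0],P[...,1],P[...,2]
hsv=cv2.cvtColor(im['frame'],cv2.COLOR_RGB2HSV).astype(int); H,S=hsv[...,0],hsv[...,1]
def rect(m,n):
    q=P[m]; print(n,m.sum(),cv2.minAreaRect((q[:,:2]*1000).astype(np.float32)),np.median(q[:,2]))
b=(H>105)&(H<130)&(S>120)&(X>.5)&(X<.8)&(Y>-.1)&(Y<.3)
rect(b&(Z>.065)&(Z<.082),'lid'); rect((H>105)&(H<130)&(S>120)&(X>.3)&(X<.8)&(Y>.1)&(Y<.3)&(Z>.04)&(Z<.06),'stop')
rect((H>40)&(H<80)&(S>100)&(X>.3)&(X<.6)&(Y>-.2)&(Y<.1)&(Z>.045)&(Z<.062),'green')
m=b&(Z>.065)&(Z<.082); q=P[m]; print('slope',np.linalg.lstsq(np.c_[(q[:,:2]-D)@dx,(q[:,:2]-D)@dy,np.ones(len(q))],q[:,2],rcond=None)[0].round(3))
a=cv2.imread('pics/top9.png')[60:310,50:350]; c=cv2.imread('pics/sc9.png')[80:330,170:470]
cv2.imwrite('pics/c9.png',cv2.resize(cv2.hconcat([a,c]),None,fx=1.33,fy=1.33))
```

```text
t 18.55 p [ 0.5904 -0.2337  0.2036] deck 0.0851 -0.2604 yhead -11.1 tz [ 0.001  0.    -1.   ] q6 -0.3 F [0.9 0.2 0.4] op 0.0498 g 0.0
lid 3107 ((660.9610595703125, 127.703369140625), (151.89297485351562, 90.54331970214844), 79.0792465209961) 0.0737589398297287
stop 1345 ((590.4192504882812, 212.4407501220703), (39.40291213989258, 336.444091796875), 78.88082885742188) 0.04852401089966585
green 3075 ((448.4757995605469, -60.5341796875), (148.42466735839844, 88.12821960449219), 72.86366271972656) 0.05375339253736933
slope [0.001 0.002 0.073]
```

View pics/c9.png

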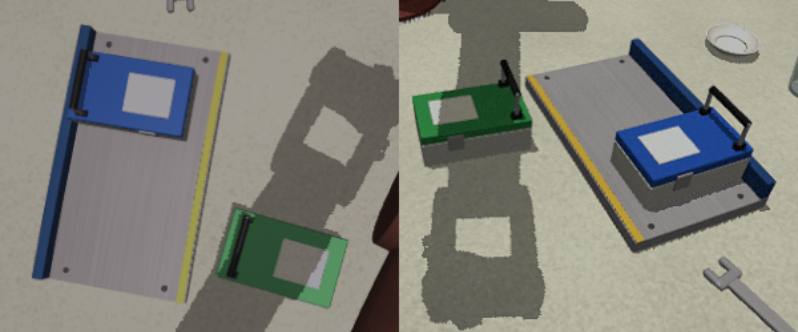

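The case lies flat (slope ≈ 0) and square (79.1° against the deck's 79°), with its front against the stop. The green case has not moved. I'll hand it in.

```bash
python3 -c "
from station import ctrl
print(ctrl.finish_job())"
```

```text
the job is handed in; nothing more can be done
None
```

The blue case is flat and square on the deck against the back stop, its back kept on the bench until it was pushed over the step; the green case is where it was, and I handed the job in at about 18.6 s.

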